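# Put the spice jars away in the spice chest

### The job

Put two spices away: pull the chest's half-open drawer right out, lay the red-capped jar in its left cradle and the green-capped jar in its right cradle, each on its side with the foot at the low, right-hand end against the stop and the cap at the raised left end, then push the drawer fully shut. Leave the white-capped jar and the washing-up bottle standing where they are.

Things in the scene. Friction and masses are not known exactly. Their poses are not given: they have to be found in the camera images.
- chest: low open-fronted wooden spice chest, fixed, 210 mm deep (x), 304 mm wide (y), 124 mm high, with one drawer that slides out towards the robot. Origin: centre of its underside; x into the chest (away from the robot), y to its left, z up. Its front edge is at x = -105 mm; its roof spans z 112 to 124 mm.
- drawer (a joint): how far the drawer is out, m: 0 shut, 0.17 right out (end stop), along the chest's -x; starts about half open, moves with little friction (1.5 N). Its front panel is 300 mm wide, 12 mm thick and reaches from 11 to 67 mm above the worktop, its other walls to 50 mm.
- handle (a point): middle of the drawer's steel bar handle: a horizontal round bar, about 100 mm long along y, 42 mm above the worktop, 35 mm in front of the drawer's front face. Moves with the drawer; axes as the chest's.
- cradle_left (a point): left cradle in the drawer, for the red-capped jar: where the centre of the jar's foot lies when seated, foot against the stop plate at the cradle's right end. Moves with the drawer. Axes as the chest's (not tilted). The seated jar's axis, foot to cap, is (0, 0.966, 0.259) in them: across the drawer, rising 15 deg to the left.
- cradle_right (a point): the same for the right cradle (green-capped jar), 130 mm further right. Each cradle is two wooden V saddles (faces at 40 deg, 38 mm wide, 12 mm long) centred 17 and 86 mm from the foot along the jar's axis; between them it is open down to the drawer floor (z 16 mm). The cradles lie 65 mm behind the drawer's front panel and, drawer right out, 105 mm before the roof.
- red_jar: round spice jar, 46 mm across, 98 mm tall, red cap (its top 20 mm) above a narrower neck; the straight glass wall, where it holds without turning, ends 67 mm up; loose, 0.11 kg, starts upright. Origin: centre of its foot; z along its axis to the cap. Goes to the left cradle.
- green_jar: round spice jar, 41 (flats) to 47 mm across, 99 mm tall, green cap (its top 20 mm) above a narrower neck; the straight glass wall, where it holds without turning, ends 67 mm up; loose, 0.11 kg, starts upright. Origin: centre of its foot; z along its axis to the cap. Squarish with round corners. Goes to the right cradle.
- white_jar: round spice jar, 43 mm across, 100 mm tall, white cap (its top 20 mm) above a narrower neck; the straight glass wall, where it holds without turning, ends 67 mm up; loose, 0.11 kg, starts upright. Origin: centre of its foot; z along its axis to the cap. It is to be left standing where it is.
- dish_soap: washing-up liquid bottle with an orange cap, 49x81x226 mm, loose, standing by the sink; to be left alone. Origin: centre of its underside.
Mind the look-alikes: they are no part of the job. Leave any orange or purple look-alike of the red_jar alone.

How it is judged:
On the way, in this order (a step that is already met when the one before it is completed fails the run):
1. the drawer is pulled right out (at least 150 of its 170 mm) (value of joint drawer above 0.15 m), for 0.2 s.
2. one of the two jars lies in its own cradle, let go ((((x of red_jar in the frame of cradle_left between -0.01 and 0.01 m and y of red_jar in the frame of cradle_left between -0.012 and 0.025 m and z of red_jar in the frame of cradle_left between -0.012 and 0.012 m and angle between red_jar's own z axis and vertical between 1.16 and 1.45 rad and angle between the z axis of red_jar and the y axis of cradle_left, either way round below 0.4 rad) and linear speed of red_jar below 0.02 m/s and contact force between red_jar and the fingers below 0.05 N) or ((x of green_jar in the frame of cradle_right between -0.01 and 0.01 m and y of green_jar in the frame of cradle_right between -0.012 and 0.025 m and z of green_jar in the frame of cradle_right between -0.012 and 0.012 m and angle between green_jar's own z axis and vertical between 1.16 and 1.45 rad and angle between the z axis of green_jar and the y axis of cradle_right, either way round below 0.4 rad) and linear speed of green_jar below 0.02 m/s and contact force between green_jar and the fingers below 0.05 N))), for 0.2 s.
3. both jars lie in their cradles, let go (x of red_jar in the frame of cradle_left between -0.01 and 0.01 m and y of red_jar in the frame of cradle_left between -0.012 and 0.025 m and z of red_jar in the frame of cradle_left between -0.012 and 0.012 m and angle between red_jar's own z axis and vertical between 1.16 and 1.45 rad and angle between the z axis of red_jar and the y axis of cradle_left, either way round below 0.4 rad and linear speed of each of red_jar, green_jar below 0.02 m/s and contact force between each of red_jar, green_jar and the fingers below 0.05 N and x of green_jar in the frame of cradle_right between -0.01 and 0.01 m and y of green_jar in the frame of cradle_right between -0.012 and 0.025 m and z of green_jar in the frame of cradle_right between -0.012 and 0.012 m and angle between green_jar's own z axis and vertical between 1.16 and 1.45 rad and angle between the z axis of green_jar and the y axis of cradle_right, either way round below 0.4 rad), for 0.2 s.
4. the drawer is shut with both jars in their cradles (value of joint drawer below 0.012 m and x of red_jar in the frame of cradle_left between -0.01 and 0.01 m and y of red_jar in the frame of cradle_left between -0.012 and 0.025 m and z of red_jar in the frame of cradle_left between -0.012 and 0.012 m and angle between red_jar's own z axis and vertical between 1.16 and 1.45 rad and angle between the z axis of red_jar and the y axis of cradle_left, either way round below 0.4 rad and x of green_jar in the frame of cradle_right between -0.01 and 0.01 m and y of green_jar in the frame of cradle_right between -0.012 and 0.025 m and z of green_jar in the frame of cradle_right between -0.012 and 0.012 m and angle between green_jar's own z axis and vertical between 1.16 and 1.45 rad and angle between the z axis of green_jar and the y axis of cradle_right, either way round below 0.4 rad), for 0.2 s.
At the end, for the whole second after the job is handed in: Drawer shut (12 mm). Red jar at rest in left cradle, green in right: foot centre within x 10, y -12 to 25, z 12 mm of the cradle's point; axis 66 to 83 deg from vertical, within 23 deg of the drawer's width, cap left. White jar, bottle upright within 30 mm of start (all of step 4 and linear speed of each of red_jar, green_jar below 0.02 m/s and contact force between each of red_jar, green_jar and the fingers below 0.05 N and distance of each of white_jar, dish_soap from where it was at the start of the episode below 0.03 m and angle between each of white_jar, dish_soap's own z axis and vertical below 0.2 rad); the robot touches nothing.
It fails at once if the white-capped jar is knocked over or moved by 30 mm (distance of white_jar from where it was at the start of the episode above 0.03 m or angle between white_jar's own z axis and vertical above 0.4 rad).
It fails at once if the washing-up bottle is knocked over or moved by 30 mm (distance of dish_soap from where it was at the start of the episode above 0.03 m or angle between dish_soap's own z axis and vertical above 0.4 rad).
It also fails if it takes over 72 s, if anything falls off the work surface, if the arm or the gripper's body presses on something with over 40 N, if the wrist force passes 120 N, or if a joint passes its speed limit or range.

### The arm

A 6-joint arm with a two-finger parallel gripper is mounted at the origin on a cart in front of the work surface, level with it; the furniture and walls round the work are solid. World frame = base frame: x ahead of the robot, y to its left, z up, the work surface at z = 0. Lengths are in m, angles in rad, forces in N, time in s.
With the tool pointing down it reaches from about 0.375 to 0.9 m from the base axis. Payload 3.1 kg.
Tool frame: the origin (TCP) lies between the finger pads; the fingertips stand 19 mm ahead of it and the grasp point (between the pads) is the TCP; z points along the fingers, y is the line along which they close (so a half turn about z gives the same grasp; the last joint's range is limited). The gripper opens to 87 mm and grips with 3 to 60 N. Pads are 19 mm wide; open, the fingers measure 117 mm over their backs; the gripper's body (75 mm by 190 mm) begins 51 mm behind the grasp point.
Start: joints at [-1.446, 0.527, 1.433, -0, 1.181, -0.178], TCP at [0.186, -0.597, 0.242] pointing down, gripper open.
Joint ranges: [-3.08, 3.08], [-0.75, 2.2], [0.22, 2.44], [-1.43, 4.57], [0, 2.65], [-2.85, 2.85]. Speed limits (rad/s): [2.79, 2.79, 3.14, 3.14, 3.14, 3.14].

### API

Orientations are given as a unit quaternion [x, y, z, w].
In Python, from rig import telemetry, viewer, hand_in gives the robot as it stands. The module is installed in compiled form; this text tells all that it offers.
- The arm moves only by the shell command python3 -m creep 'ROWS' [FORCE]. ROWS is JSON, a list of rows, each an object with "translation": the shift along the tool's x, y, z in mm, a list of three; "roll": the turn about the tool's z in degrees; "gripper": the finger opening in mm, from 0 to 87. In form: [{"translation": [tx, ty, tz], "roll": roll, "gripper": gripper}, ...]. A call has 1 to 5 rows; each row is the pose to reach, as a shift and turn from the pose commanded when the call began, along the tool's axes at that moment; what a row does not reach only later rows make up. A row lasts 1/12 s, in which the tool goes at most 41.7 mm and 7.16 degrees, less where a joint would pass 70% of its speed; a pose out of reach is approached as far as the arm can. A call with a gripper value outside its range is refused whole. The fingers move at their own pace and stop on an object; FORCE is the grip in N (left out, the last holds). Time passes only in rows, so rows that repeat a pose let the fingers close. It gives the time, the measured TCP pose, the force, the opening and the grip force at its end, in the units of the state.
- telemetry.get_obs(): the state, without advancing time (a new reading comes with each control period).
- viewer.camera(name): name is "side" or "top"; returns the picture (384x512x3 uint8, blue, green, red); there is no depth.
- viewer.camera_info(name): a dict with "intrinsics" (3x3 intrinsics, pixels), "rvec" (rotation vector, rad) and "tvec" (3), from world to camera coordinates, as OpenCV has them. Camera axes: x right, y down, z forward; pixel columns grow to the right and rows downward; lengths in m; the calibration is good to about 2 mm. A picture is of the moment at which its call begins. camera_info takes no time and is no camera call.
- hand_in(): hands the job in; it is judged then, once.
Trained networks look in the newest picture that a camera, given by its name, has taken for a name from the list of things; names that differ only in an ending like _2 or _b are one class to them, and where a whole thing is asked for, a point or a joint stands for the part that bears it (a point fixed in the world has none). Each returns a list of dicts, best first, with "p" (0 to 1); they miss things now and then, are a little off and sometimes report something else, mostly with a low value. They report only what shows in the picture. A call takes as long as a camera call. They do not tell look-alikes from the thing itself.
- viewer.recognise(camera, thing): "bbox" ([left, top, width, height] in pixels, round what is visible of it).
The state is a dict: "time": time; "q": joint angles; "joint_velocities": joint speeds; "joint_torque": joint torques, N m; "position": TCP position; "tool_rot": TCP orientation; "ft_force": force on the tool from outside, world axes, zero at the start; "moment": the same for the moment, N m; "grip_width": finger opening in m; "grip_force": force on a finger pad.
Only numpy, scipy, OpenCV 4.12 (cv2) and the standard library are available. Lean on these libraries where they do the work, as an engineer would, in place of code of your own. Each camera call takes 0.05 s, during which the arm holds its last target. There are 200 camera calls.

## Working session

There is one attempt and no reset: what is moved stays moved. The work goes in short steps, Python scripts to look and compute and a shell command to move; the robot and the scene stay as the last step left them, time stands still between calls to the robot, and variables do not carry over. Pictures are saved under pics/ and viewed, at most 10 in all, crops included, and the job is handed in when it is done.

```bash
mkdir -p pics; cat > h.py <<'E'
import numpy as np, cv2
from rig import telemetry, viewer
def cam(n):
    i=viewer.camera_info(n); K=np.array(i["intrinsics"],float); R=cv2.Rodrigues(np.array(i["rvec"],float))[0]
    return K,R,np.array(i["tvec"],float).ravel()
def proj(n,P):
    K,R,t=cam(n); q=(K@(R@np.atleast_2d(P).T+t[:,None])).T; return q[:,:2]/q[:,2:]
def ray(n,u,v):
    K,R,t=cam(n); d=R.T@np.linalg.solve(K,[u,v,1]); return -R.T@t,d/np.linalg.norm(d)
def atz(n,u,v,z):
    c,d=ray(n,u,v); return c+d*(z-c[2])/d[2]
def tri(a,b):
    (c1,d1),(c2,d2)=ray(*a),ray(*b)
    s=np.linalg.lstsq(np.c_[d1,-d2],c2-c1,rcond=None)[0]; p,q=c1+d1*s[0],c2+d2*s[1]
    return (p+q)/2,np.linalg.norm(p-q)
E
python3 - <<'E'
from h import *
np.set_printoptions(precision=4,suppress=True)
o=telemetry.get_obs(); print({k:np.round(o[k],4) for k in("time","position","tool_rot","grip_width","ft_force")})
ims=[]
for n in("side","top"):
    im=viewer.camera(n); cv2.imwrite(f"pics/{n}0.png",im)
    K,R,t=cam(n); print(n,"C",-R.T@t,"axis",R[2],K[0,0])
    for th in("red_jar","green_jar","white_jar","dish_soap","chest","handle","cradle_left"):
        print(n,th,[(np.round(d["bbox"],1).tolist(),round(d["p"],2)) for d in viewer.recognise(n,th)][:4])
E
```

```text
{'time': np.float64(0.0), 'position': array([ 0.1863, -0.5959,  0.2406]), 'tool_rot': array([ 0.9886,  0.1508,  0.    , -0.0011]), 'grip_width': np.float64(0.0866), 'ft_force': array([-0.1342, -0.3599,  0.0198])}
side C [0.1707 0.8849 0.8303] axis [ 0.3343 -0.6745 -0.6582] 355.6332065489428
side red_jar [([313.4, 210.8, 13.7, 32.3], 0.94), ([276.0, 207.4, 16.8, 28.1], 0.82), ([295.5, 228.0, 19.4, 32.9], 0.76)]
side green_jar [([233.8, 249.2, 14.5, 33.0], 0.83)]
side white_jar [([222.6, 203.8, 14.0, 30.6], 0.61), ([153.4, 216.0, 27.2, 71.5], 0.3)]
side dish_soap [([155.9, 216.2, 24.8, 70.3], 0.72), ([246.8, 142.0, 48.5, 61.2], 0.41)]
side chest [([247.1, 142.5, 56.2, 60.8], 0.67), ([189.0, 117.8, 112.6, 84.6], 0.6)]
side handle [([245.0, 143.5, 56.6, 60.6], 0.86)]
side cradle_left [([244.8, 142.7, 53.2, 59.8], 0.64)]
top C [0.3716 0.09   1.3508] axis [ 0.1411  0.0087 -0.99  ] 385.86448100988787
top red_jar [([241.6, 225.5, 14.0, 12.0], 0.72), ([245.4, 256.3, 16.5, 16.9], 0.71), ([215.8, 223.5, 20.9, 15.8], 0.64), ([219.0, 251.8, 15.9, 14.0], 0.53)]
top green_jar [([172.7, 216.1, 18.5, 13.8], 0.63)]
top white_jar []
top dish_soap [([139.5, 153.5, 33.1, 28.1], 0.72)]
top chest [([263.9, 102.9, 102.6, 114.5], 0.87), ([276.1, 166.1, 89.4, 51.5], 0.31), ([168.5, 214.2, 21.6, 16.1], 0.24)]
top handle [([276.9, 168.3, 85.8, 53.6], 0.92), ([171.9, 217.3, 18.9, 13.5], 0.56)]
top cradle_left [([276.9, 162.8, 85.3, 52.9], 0.62)]
```

View pics/side0.png

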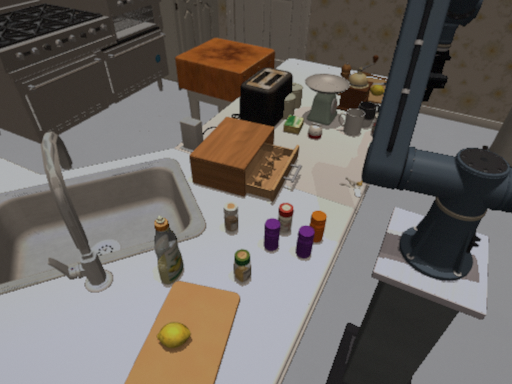

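View pics/top0.png

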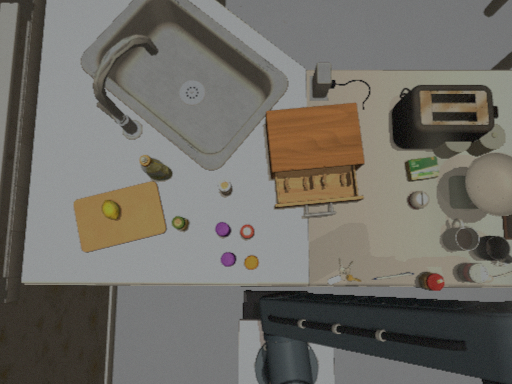

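```bash
python3 - <<'E'
import cv2,numpy as np
t=cv2.imread("pics/top0.png");s=cv2.imread("pics/side0.png")
a=cv2.resize(t[90:230,255:375],None,fx=4,fy=4,interpolation=cv2.INTER_CUBIC)
b=cv2.resize(s[190:290,220:335],None,fx=2.6,fy=2.6,interpolation=cv2.INTER_CUBIC)
c=cv2.resize(t[210:275,165:272],None,fx=2.8,fy=2.8,interpolation=cv2.INTER_CUBIC)
o=np.zeros((560,790,3),np.uint8);o[:560,:480]=a;o[:b.shape[0],485:485+b.shape[1]]=b;o[300:300+c.shape[0],485:485+c.shape[1]]=c
cv2.imwrite("pics/crop0.png",o)
s2=cv2.resize(s[110:210,185:310],None,fx=6,fy=6,interpolation=cv2.INTER_CUBIC);cv2.imwrite("pics/crop1.png",s2)
E
```

```text
(no output)
```

View pics/crop0.png

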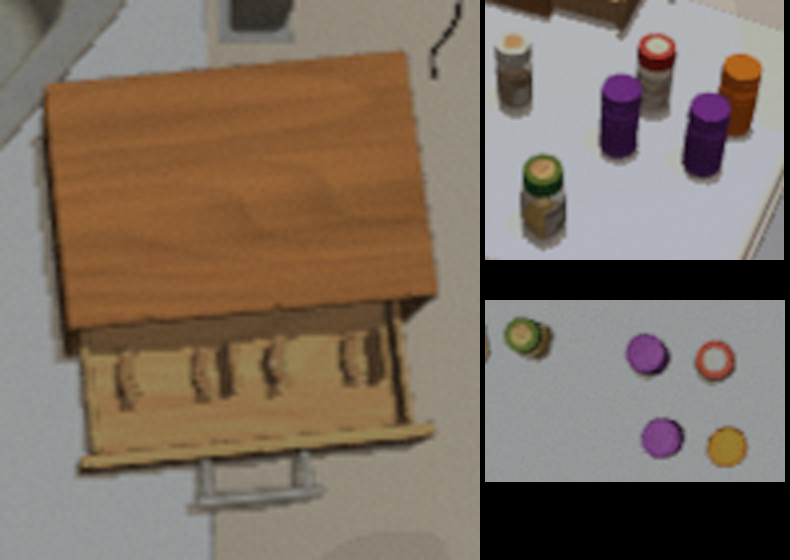

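View pics/crop1.png

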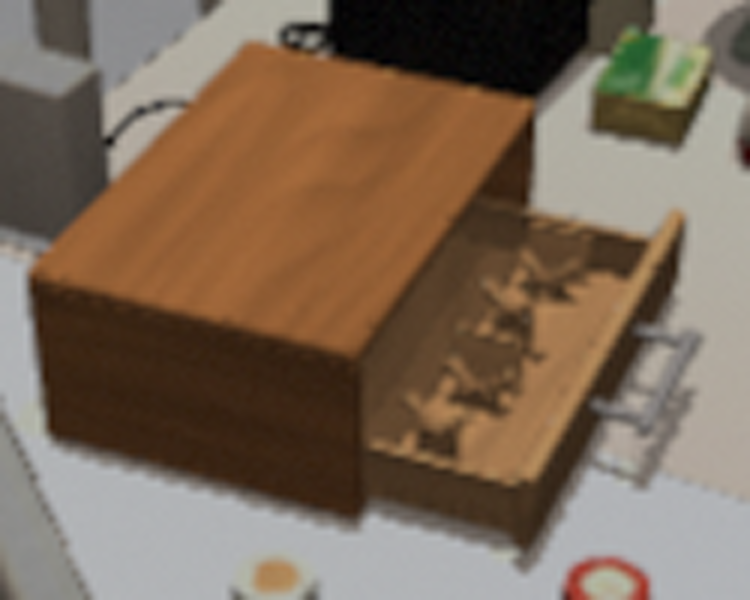

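```bash
python3 - <<'E'
from h import *
from scipy.optimize import least_squares as LS
np.set_printoptions(precision=4,suppress=True)
# chest
C={"top":[(267,111.75),(356.2,103),(364.2,164),(272.5,172)],"side":[(191.2,155.3),(227,117.2),(273.7,127),(245,169.5)]}
L=np.array([[.105,.152,.124],[.105,-.152,.124],[-.105,-.152,.124],[-.105,.152,.124]])
def W(p,L):
    c,s=np.cos(p[2]),np.sin(p[2]); return np.atleast_2d(L)@np.array([[c,s,0],[-s,c,0],[0,0,1]])+[p[0],p[1],0]
f=lambda p:np.concatenate([(proj(n,W(p,L))-C[n]).ravel() for n in C])
r=LS(f,[.8,-.1,0]);p=r.x;print("chest",p,np.degrees(p[2]),"res",r.fun.round(1))
inv=lambda P:(np.array(P)-[p[0],p[1],0])@np.array([[np.cos(p[2]),-np.sin(p[2]),0],[np.sin(p[2]),np.cos(p[2]),0],[0,0,1]])
print("panel L,R chest frame",inv(atz("top",275,205.5,.067)),inv(atz("top",363.2,197.5,.067)))
h,e=tri(("top",320,214),("side",297.1,173));print("handle",h,e,inv(h),"at z42",inv(atz("top",320,214,.042)))
for a,b in((227,368),(375,358),(127,380),(204,375),(273,366),(350,359)):
    print("saddle/stop",(a,b),inv(atz("top",a/4+255,b/4+90,.045)))
B={"red":(.023,.098,[247,232],{"side":[276,207.4,16.8,28.1],"top":None}),}
def fit(name,rad,h,side,top,g):
    a=np.linspace(0,2*np.pi,40)
    cyl=np.concatenate([np.c_[rad*np.cos(a),rad*np.sin(a),z+0*a] for z in(0,h*.66)]+[np.c_[rad*.9*np.cos(a),rad*.9*np.sin(a),h+0*a]])
    def ff(q):
        o=[]
        for n,b in(("side",side),("top",top)):
            if b is None: continue
            u=proj(n,cyl+[q[0],q[1],q[2]]);o+=[(u[:,i].min()+u[:,i].max())/2-(b[i]+b[i+2]/2) for i in(0,1)]
        return o
    r=LS(ff,[*g,0]);print(name,r.x,"res",np.round(r.fun,1))
    for n in("side","top"): print("   captop",n,proj(n,[r.x[0],r.x[1],h]))
G=lambda u,v:atz("top",u,v,.09)[:2]
fit("red",.023,.098,[276,207.4,16.8,28.1],[241.6,225.5,14,12],G(247,232))
fit("green",.023,.099,[233.8,249.2,14.5,33],[172.7,216.1,18.5,13.8],G(180,224))
for n,u,v in(("white",225,187),("orange",251,262),("purpleA",222,229),("purpleB",228,259),("red",247.3,231.5),("green",179,223)): print(n,atz("top",u,v,.098))
# captop triangulation
print("red",tri(("top",485*0+165+(714-485)/2.8,210+(361-300)/2.8),("side",220+(657-485)/2.6,190+46/2.6)))
print("green",tri(("top",165+(523-485)/2.8,210+(336-300)/2.8),("side",220+(544-485)/2.6,190+168/2.6)))
print("white",tri(("top",224.5,186.5),("side",220+(514-485)/2.6,190+42/2.6)))
E
```

```text
chest [ 0.7497 -0.0907  0.1012] 5.800065255151265 res [-1.5 -0.7  0.4 -0.5  0.9 -0.1 -0.6  0.9 -1.4 -0.1 -0.  -0.9  1.9 -0.4
  0.4 -0.3]
panel L,R chest frame [-0.2052  0.15    0.067 ] [-0.2068 -0.1472  0.067 ]
handle [ 0.5049 -0.116   0.0437] 5.394477935438694e-05 [-0.2461 -0.0004  0.0437] at z42 [-0.2459 -0.0007  0.042 ]
saddle/stop (227, 368) [-0.1338  0.0149  0.045 ]
saddle/stop (375, 358) [-0.1375 -0.1125  0.045 ]
saddle/stop (127, 380) [-0.1359  0.1014  0.045 ]
saddle/stop (204, 375) [-0.138   0.0352  0.045 ]
saddle/stop (273, 366) [-0.1359 -0.0246  0.045 ]
saddle/stop (350, 359) [-0.1363 -0.0911  0.045 ]
red [ 0.446   0.1265 -0.0151] res [ 0.2  0.  -0.1 -0.2]
   captop side [[286.2356 206.5681]]
   captop top [[248.0261 230.0542]]
green [ 0.475   0.3531 -0.002 ] res [ 0.8  0.2 -0.3 -0.9]
   captop side [[241.7174 253.6204]]
   captop top [[178.5013 220.7327]]
white [0.5872 0.2036 0.098 ]
orange [0.3438 0.1161 0.098 ]
purpleA [0.4489 0.211  0.098 ]
purpleB [0.3529 0.19   0.098 ]
red [0.4413 0.1288 0.098 ]
green [0.4677 0.3515 0.098 ]
red (array([0.4422, 0.1311, 0.0982]), np.float64(0.003857459063902107))
green (array([0.4699, 0.3536, 0.0978]), np.float64(0.003534352884336891))
white (array([0.5909, 0.2061, 0.0997]), np.float64(0.004947276829494551))
```

```bash
cat >> h.py <<'E'
P=np.array([.7497,-.0907,.1012])
def chest(w):
    c,s=np.cos(P[2]),np.sin(P[2]); d=np.array(w)[:2]-P[:2]; return np.array([c*d[0]+s*d[1],-s*d[0]+c*d[1],w[2]])
def world(w):
    c,s=np.cos(P[2]),np.sin(P[2]); return np.array([P[0]+c*w[0]-s*w[1],P[1]+s*w[0]+c*w[1],w[2]])
def yaw(): # angle of tool y in chest frame, deg
    from scipy.spatial.transform import Rotation as R
    M=R.from_quat(telemetry.get_obs()["tool_rot"]).as_matrix(); return np.degrees(np.arctan2(M[1,1],M[0,1])-P[2])
def go(*t):
    "shift in tool axes, mm, to chest-frame targets, chained"
    from scipy.spatial.transform import Rotation as R
    o=telemetry.get_obs();M=R.from_quat(o["tool_rot"]).as_matrix();p=np.array(o["position"])
    print("t",round(float(o["time"]),2),"chest",np.round(chest(p)*1000,1),"yaw",round(yaw(),1),"w",round(float(o["grip_width"])*1000,1),"gf",round(float(o["grip_force"]),1),"F",np.round(o["ft_force"],1))
    for q in t: print("  ->",np.round(M.T@(world(q)-p)*1000,1)); p=world(q)
E
R='{"translation":[150,-80,0],"roll":-35,"gripper":28}'
python3 -m creep '[{"translation":[150,-80,0],"roll":-35,"gripper":28},{"translation":[150,-80,0],"roll":-35,"gripper":28},{"translation":[150,-80,0],"roll":-35,"gripper":28},{"translation":[150,-80,0],"roll":-35,"gripper":28},{"translation":[150,-80,0],"roll":-35,"gripper":28}]' 10
python3 -m creep '[{"translation":[0,0,0],"roll":-35,"gripper":28},{"translation":[0,0,0],"roll":-35,"gripper":28},{"translation":[0,0,0],"roll":-35,"gripper":28},{"translation":[0,0,0],"roll":-35,"gripper":28},{"translation":[0,0,0],"roll":-35,"gripper":28}]'
python3 -m creep '[{"translation":[0,0,0],"roll":-7,"gripper":28},{"translation":[0,0,0],"roll":-8.5,"gripper":28}]'
python3 -c "
from h import *
go([-.246,-.0005,.16],[-.246,-.0005,.043])"
```

```text
time: 1.22
position: [0.3095, -0.4692, 0.2414]
tool_rot: [0.895, 0.446, 0.002, -0.002]
ft_force: [-0.8, 0.0, -0.6]
grip_width: 0.0613
grip_force: 0.0
time: 1.63
position: [0.3059, -0.4754, 0.2417]
tool_rot: [0.721, 0.693, -0.0, 0.0]
ft_force: [-0.0, -0.6, -0.6]
grip_width: 0.0307
grip_force: 0.0
time: 1.8
position: [0.3057, -0.4755, 0.2417]
tool_rot: [0.668, 0.744, -0.0, 0.0]
ft_force: [0.3, 0.3, 0.3]
grip_width: 0.0285
grip_force: 0.0
t 1.8 chest [-480.6 -338.   241.7] yaw 0.3 w 28.5 gf 0.0 F [0.3 0.3 0.3]
  -> [336.2 236.4  81.6]
  -> [  0.  -0. 117.]
```

```bash
python3 -m creep '[{"translation":[168,118,40],"roll":0,"gripper":28},{"translation":[168,118,40],"roll":0,"gripper":28},{"translation":[168,118,40],"roll":0,"gripper":28},{"translation":[168,118,40],"roll":0,"gripper":28},{"translation":[168,118,40],"roll":0,"gripper":28}]' >/dev/null
python3 -m creep '[{"translation":[168,118,42],"roll":0,"gripper":28},{"translation":[168,118,42],"roll":0,"gripper":28},{"translation":[168,118,42],"roll":0,"gripper":28},{"translation":[168,118,42],"roll":0,"gripper":28},{"translation":[168,118,42],"roll":0,"gripper":28}]' >/dev/null
python3 -m creep '[{"translation":[0,0,0],"roll":0,"gripper":28},{"translation":[0,0,0],"roll":0,"gripper":28}]' >/dev/null
python3 - <<'E'
from h import *
go([-.246,-.0005,.043]); cv2.imwrite("pics/top1.png",viewer.camera("top"))
E
```

```text
t 2.8 chest [-245.3   -1.2  159.6] yaw 0.3 w 28.2 gf 0.0 F [-0.2 -0.5 -0. ]
  -> [  0.7  -0.6 116.6]
```

```bash
python3 -m creep '[{"translation":[0,0,117],"roll":0,"gripper":28},{"translation":[0,0,117],"roll":0,"gripper":28},{"translation":[0,0,117],"roll":0,"gripper":28},{"translation":[0,0,117],"roll":0,"gripper":28},{"translation":[0,0,117],"roll":0,"gripper":28}]' |tail -3
python3 -m creep '[{"translation":[0,0,0],"roll":0,"gripper":4},{"translation":[0,0,0],"roll":0,"gripper":4},{"translation":[0,0,0],"roll":0,"gripper":4},{"translation":[0,0,0],"roll":0,"gripper":4},{"translation":[0,0,0],"roll":0,"gripper":4}]' 15
python3 -m creep '[{"translation":[0,-15,0],"roll":0,"gripper":4},{"translation":[0,-30,0],"roll":0,"gripper":4},{"translation":[0,-45,0],"roll":0,"gripper":4},{"translation":[0,-60,0],"roll":0,"gripper":4},{"translation":[0,-68,0],"roll":0,"gripper":4}]'
python3 -m creep '[{"translation":[0,-3,0],"roll":0,"gripper":4},{"translation":[0,-4,0],"roll":0,"gripper":4},{"translation":[0,-5,0],"roll":0,"gripper":4},{"translation":[0,-5,0],"roll":0,"gripper":4},{"translation":[0,-5,0],"roll":0,"gripper":4}]'
python3 - <<'E'
from h import *
go([-.319,0,.043])
E
```

```text
ft_force: [0.0, 0.3, -0.3]
grip_width: 0.0282
grip_force: 0.0
time: 3.68
position: [0.5069, -0.1198, 0.0453]
tool_rot: [0.67, 0.742, 0.001, 0.003]
ft_force: [-0.2, -1.0, 6.9]
grip_width: 0.0105
grip_force: 15.0
time: 4.1
position: [0.4385, -0.1267, 0.0452]
tool_rot: [0.67, 0.742, 0.001, 0.003]
ft_force: [1.6, 1.5, 11.0]
grip_width: 0.0105
grip_force: 15.0
time: 4.52
position: [0.4342, -0.127, 0.0452]
tool_rot: [0.67, 0.742, 0.001, 0.003]
ft_force: [0.0, 0.7, 12.4]
grip_width: 0.0103
grip_force: 15.0
t 4.52 chest [-317.5   -4.3   45.2] yaw 0.1 w 10.3 gf 15.0 F [ 0.   0.7 12.4]
  -> [ 4.3 -1.5  2.2]
```

```bash
python3 -m creep '[{"translation":[0,0,0],"roll":0,"gripper":29},{"translation":[0,0,0],"roll":0,"gripper":29},{"translation":[0,0,0],"roll":0,"gripper":29},{"translation":[0,0,0],"roll":0,"gripper":29},{"translation":[0,0,0],"roll":0,"gripper":29}]' |tail -3
python3 -m creep '[{"translation":[0,0,-40],"roll":0,"gripper":29},{"translation":[0,0,-80],"roll":0,"gripper":29},{"translation":[0,0,-120],"roll":0,"gripper":80},{"translation":[0,0,-150],"roll":0,"gripper":80},{"translation":[0,0,-150],"roll":0,"gripper":80}]' |tail -3
python3 - <<'E'
from h import *
r=chest([.443,.129,.2]); go(r,[r[0],r[1],.090])
E
```

```text
ft_force: [-0.6, 0.1, 0.2]
grip_width: 0.0282
grip_force: 0.0
ft_force: [0.5, -0.5, -0.2]
grip_width: 0.0416
grip_force: 0.0
t 5.35 chest [-316.2   -5.3  197.9] yaw 0.1 w 41.6 gf 0.0 F [ 0.5 -0.5 -0.2]
  -> [254.8  33.6  -3.5]
  -> [  0.7  -1.  110. ]
```

```bash
python3 -m creep '[{"translation":[255,33,0],"roll":0,"gripper":80},{"translation":[255,33,0],"roll":0,"gripper":80},{"translation":[255,33,0],"roll":0,"gripper":80},{"translation":[255,33,0],"roll":0,"gripper":80},{"translation":[255,33,0],"roll":0,"gripper":80}]' |tail -3
python3 -m creep '[{"translation":[46,7,0],"roll":0,"gripper":80},{"translation":[46,7,0],"roll":0,"gripper":80},{"translation":[46,7,0],"roll":0,"gripper":80},{"translation":[46,7,0],"roll":0,"gripper":80}]' |tail -3
python3 - <<'E'
from h import *
r=chest([.443,.129,.2]); go(r,[r[0],r[1],.090])
t=viewer.camera("top");s=viewer.camera("side");cv2.imwrite("pics/t2.png",t);cv2.imwrite("pics/s2.png",s)
a=cv2.resize(t[150:250,260:380],None,fx=4,fy=4,interpolation=cv2.INTER_CUBIC)
b=cv2.resize(s[130:250,230:340],None,fx=2.8,fy=2.8,interpolation=cv2.INTER_CUBIC)
o=np.zeros((400,795,3),np.uint8);o[:400,:480]=a;o[:b.shape[0],485:485+b.shape[1]]=b
cv2.imwrite("pics/crop2.png",o)
E
```

```text
ft_force: [0.5, -0.1, 0.0]
grip_width: 0.0741
grip_force: 0.0
ft_force: [-1.0, 0.0, -0.2]
grip_width: 0.0795
grip_force: 0.0
t 6.1 chest [-286.1  249.2  192.3] yaw 0.1 w 79.5 gf 0.0 F [-1.   0.  -0.2]
  -> [ 0.4  3.2 -7.7]
  -> [1.0e-01 2.0e-01 1.1e+02]
```

View pics/crop2.png

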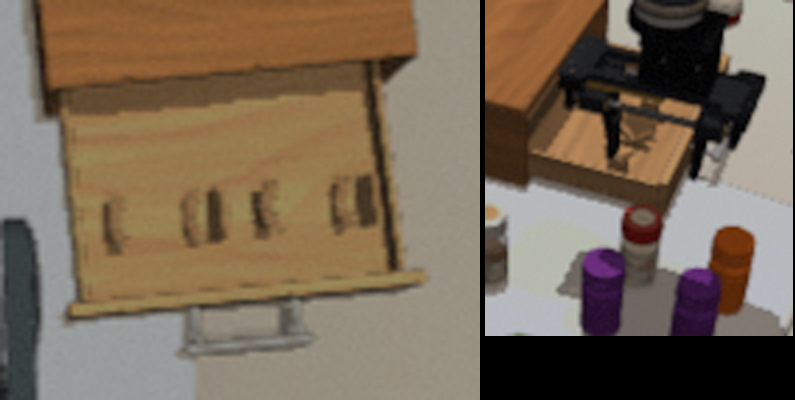

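```bash
python3 -m creep '[{"translation":[0,3,40],"roll":0,"gripper":80},{"translation":[0,3,80],"roll":0,"gripper":80},{"translation":[0,3,102],"roll":0,"gripper":80},{"translation":[0,3,102],"roll":0,"gripper":80},{"translation":[0,3,102],"roll":0,"gripper":80}]' |tail -3
python3 -m creep '[{"translation":[0,0,0],"roll":0,"gripper":20},{"translation":[0,0,0],"roll":0,"gripper":20},{"translation":[0,0,0],"roll":0,"gripper":20},{"translation":[0,0,0],"roll":0,"gripper":20},{"translation":[0,0,0],"roll":0,"gripper":20}]' 12
python3 -m creep '[{"translation":[0,0,0],"roll":0,"gripper":20},{"translation":[0,0,0],"roll":0,"gripper":20},{"translation":[0,0,0],"roll":0,"gripper":20},{"translation":[0,0,0],"roll":0,"gripper":20}]'
python3 - <<'E'
from h import *
go()
for a,b in((112,222),(193,216),(215,215),(264,207),(338,203),(366,200)): print((a,b),chest(atz("top",a/4+260,b/4+150,.045)))
print("handle",chest(atz("top",245/4+260,343/4+150,.042)))
# free area on the right: what world x,y do these pixels have
for u,v in((380,240),(420,200),(440,260),(393,276),(395,285)): print((u,v),atz("top",u,v,0))
E
```

```text
ft_force: [-0.4, -0.0, -0.2]
grip_width: 0.0804
grip_force: 0.0
time: 7.03
position: [0.444, 0.1288, 0.0919]
tool_rot: [0.67, 0.742, 0.001, 0.001]
ft_force: [0.2, -0.2, -0.8]
grip_width: 0.0546
grip_force: 0.0
time: 7.37
position: [0.4439, 0.1288, 0.0914]
tool_rot: [0.67, 0.742, 0.0, 0.0]
ft_force: [-0.7, -0.3, 4.7]
grip_width: 0.0451
grip_force: 12.0
t 7.37 chest [-282.1  249.3   91.4] yaw 0.1 w 45.1 gf 12.0 F [-0.7 -0.3  4.7]
(112, 222) [-0.20685893  0.10470087  0.045     ]
(193, 216) [-0.20839007  0.03551295  0.045     ]
(215, 215) [-0.20934314  0.01678107  0.045     ]
(264, 207) [-0.20654    -0.02553653  0.045     ]
(338, 203) [-0.20920416 -0.0886342   0.045     ]
(366, 200) [-0.20894349 -0.1126748   0.045     ]
handle [-0.31959278  0.00383187  0.042     ]
(380, 240) [ 0.41962929 -0.32942672  0.        ]
(420, 200) [ 0.56054732 -0.47549776  0.        ]
(440, 260) [ 3.52182435e-01 -5.32848806e-01  2.22044605e-16]
(393, 276) [ 0.29707667 -0.36901145  0.        ]
(395, 285) [ 2.66914270e-01 -3.74486507e-01  2.22044605e-16]
```

```bash
python3 -m creep '[{"translation":[0,0,-20],"roll":0,"gripper":20},{"translation":[0,0,-50],"roll":0,"gripper":20},{"translation":[0,0,-85],"roll":0,"gripper":20},{"translation":[0,0,-110],"roll":0,"gripper":20},{"translation":[0,0,-110],"roll":0,"gripper":20}]' 
python3 -m creep '[{"translation":[-30,0,0],"roll":0,"gripper":20},{"translation":[-60,0,0],"roll":0,"gripper":20},{"translation":[-95,0,0],"roll":0,"gripper":20},{"translation":[-130,0,0],"roll":0,"gripper":20},{"translation":[-165,0,0],"roll":0,"gripper":20}]'|tail -2
python3 -m creep '[{"translation":[-35,0,0],"roll":0,"gripper":20},{"translation":[-70,0,0],"roll":0,"gripper":20},{"translation":[-105,0,0],"roll":0,"gripper":20},{"translation":[-140,0,0],"roll":0,"gripper":20},{"translation":[-175,0,0],"roll":0,"gripper":20}]'|tail -2
python3 -m creep '[{"translation":[-35,-10,0],"roll":0,"gripper":20},{"translation":[-70,-20,0],"roll":0,"gripper":20},{"translation":[-105,-30,0],"roll":0,"gripper":20},{"translation":[-140,-40,0],"roll":0,"gripper":20},{"translation":[-175,-48,0],"roll":0,"gripper":20}]'|tail -2
python3 -m creep '[{"translation":[-20,0,0],"roll":0,"gripper":20},{"translation":[-34,0,0],"roll":0,"gripper":20},{"translation":[-34,0,0],"roll":0,"gripper":20},{"translation":[-34,0,0],"roll":0,"gripper":20}]'|tail -2
python3 - <<'E'
from h import *
go([-.33,-.30,.095])
E
```

```text
time: 7.78
position: [0.4461, 0.129, 0.205]
tool_rot: [0.67, 0.742, 0.003, 0.003]
ft_force: [0.8, -0.3, -1.1]
grip_width: 0.0447
grip_force: 12.0
grip_width: 0.0445
grip_force: 12.0
grip_width: 0.0449
grip_force: 12.0
grip_width: 0.0447
grip_force: 12.0
grip_width: 0.0448
grip_force: 12.0
t 9.37 chest [-330.9 -299.1  199. ] yaw -0.0 w 44.8 gf 12.0 F [-0.6  0.4 -1.8]
  -> [ -1.3   1.1 104. ]
```

```bash
python3 -m creep '[{"translation":[0,0,35],"roll":0,"gripper":20},{"translation":[0,0,70],"roll":0,"gripper":20},{"translation":[0,0,95],"roll":0,"gripper":20},{"translation":[0,0,106],"roll":0,"gripper":20},{"translation":[0,0,106],"roll":0,"gripper":20}]' 8 
python3 -m creep '[{"translation":[12,0,1.8],"roll":0,"gripper":20},{"translation":[24.2,0,1.1],"roll":0,"gripper":20},{"translation":[36.4,0,2.1],"roll":0,"gripper":20},{"translation":[48.3,0,4.6],"roll":0,"gripper":20},{"translation":[59.8,0,8.7],"roll":0,"gripper":20}]'
python3 - <<'E'
from h import *
go(); s=viewer.camera("top"); u=proj("top",world([-.33,-.27,.05]))[0].astype(int); print(u)
s2=viewer.camera("side"); w=proj("side",world([-.33,-.27,.05]))[0].astype(int); print(w)
a=cv2.resize(s[max(0,u[1]-40):u[1]+40,u[0]-50:u[0]+50],(500,400),interpolation=cv2.INTER_CUBIC)
b=cv2.resize(s2[max(0,w[1]-50):w[1]+30,w[0]-28:w[0]+28],(280,400),interpolation=cv2.INTER_CUBIC)
cv2.imwrite("pics/tilt.png",np.hstack([a,b]))
E
```

```text
time: 9.78
position: [0.4505, -0.4189, 0.0921]
tool_rot: [0.67, 0.743, 0.001, -0.004]
ft_force: [0.7, 0.3, -1.9]
grip_width: 0.0451
grip_force: 8.0
time: 10.2
position: [0.4464, -0.3621, 0.0881]
tool_rot: [0.67, 0.742, -0.0, 0.002]
ft_force: [0.6, -2.3, 11.8]
grip_width: 0.0449
grip_force: 8.0
t 10.2 chest [-329.1 -239.3   88.1] yaw 0.1 w 44.9 gf 8.0 F [ 0.6 -2.3 11.8]
[403 230]
[335 140]
```

View pics/tilt.png

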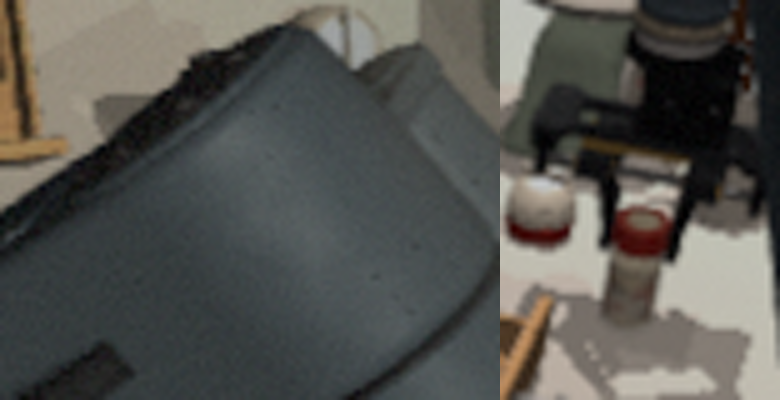

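```bash
python3 - <<'E'
from h import *
tcp=np.array([-.329,-.2393,.088])
for th in(0,15,30,40,50):
    a=np.radians(th);ax=np.array([0,np.sin(a),np.cos(a)])
    top=tcp+ax*.009;foot=tcp-ax*.089
    fl=foot+.023*np.array([0,np.cos(a),-np.sin(a)]); 
    print(th,"captop",proj("side",world(top))[0].round(1),"foot",proj("side",world(foot))[0].round(1),"edge",proj("side",world(fl))[0].round(1),"lowz",fl[2].round(4))
E
```

```text
0 captop [335.5 133.8] foot [331.7 154.3] edge [330.4 157.2] lowz -0.001
15 captop [335.4 134.1] foot [333.  150.8] edge [331.6 154.8] lowz -0.0039
30 captop [335.2 134.6] foot [334.4 146.4] edge [333.  151.2] lowz -0.0006
40 captop [335.1 134.9] foot [335.4 143.2] edge [333.9 148.2] lowz 0.005
50 captop [335.  135.3] foot [336.4 139.7] edge [334.9 144.9] lowz 0.0132
```

```bash
python3 -m creep '[{"translation":[0,0,-30],"roll":0,"gripper":20},{"translation":[0,0,-50],"roll":0,"gripper":20},{"translation":[0,0,-50],"roll":0,"gripper":20}]' |tail -2
python3 - <<'E'
from h import *
for a,b in((398,262),(392,200),(75,302),(68,140)): print(chest(atz("top",a/4+260,b/4+150,.05)))
go([-.205,-.205,.138],[-.205,-.205,.1])
s2=viewer.camera("side"); w=proj("side",world([-.33,-.24,.1]))[0].astype(int); print(w)
t=cv2.imread("pics/t2.png")
a=cv2.resize(t[185:235,330:380],(400,400),interpolation=cv2.INTER_CUBIC)
b=cv2.resize(s2[max(0,w[1]-40):w[1]+40,w[0]-28:w[0]+28],(280,400),interpolation=cv2.INTER_CUBIC)
cv2.imwrite("pics/tilt2.png",np.hstack([a,b]))
E
```

```text
grip_width: 0.0446
grip_force: 8.0
[-0.26452999 -0.13136579  0.05      ]
[-0.21164129 -0.13333561  0.05      ]
[-0.27194362  0.1434119   0.05      ]
[-0.1335693   0.13499734  0.05      ]
t 10.55 chest [-328.4 -241.4  140.1] yaw 0.1 w 44.6 gf 8.0 F [ 0.7 -0.5 -1. ]
  -> [ 36.2 123.4   2.4]
  -> [ 0.3 -0.2 38. ]
[335 133]
```

View pics/tilt2.png

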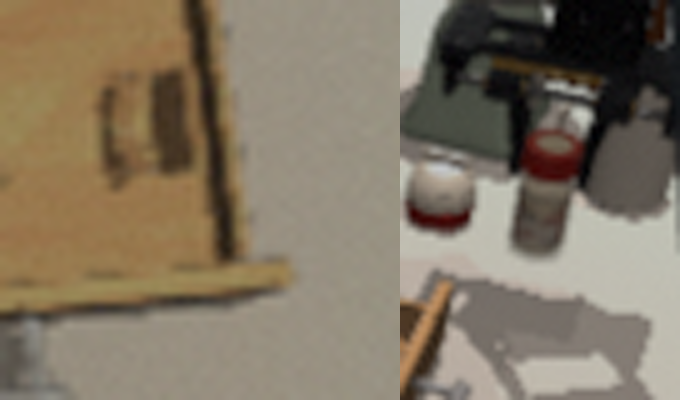

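```bash
python3 -m creep '[{"translation":[17,40,0],"roll":0,"gripper":20},{"translation":[34,80,0],"roll":0,"gripper":20},{"translation":[51,121,0],"roll":0,"gripper":20},{"translation":[51,121,0],"roll":0,"gripper":20},{"translation":[51,121,0],"roll":0,"gripper":20}]' 8 |tail -2
python3 -m creep '[{"translation":[0,0,20],"roll":0,"gripper":20},{"translation":[0,0,38],"roll":0,"gripper":20},{"translation":[0,0,38],"roll":0,"gripper":20},{"translation":[15,0,38],"roll":0,"gripper":20},{"translation":[30,0,38],"roll":0,"gripper":20}]' |tail -4
python3 -c "
from h import *
go()"
python3 -m creep '[{"translation":[8,0,-2.5],"roll":0,"gripper":20},{"translation":[15.7,0,-4.3],"roll":0,"gripper":20},{"translation":[23,0,-4.8],"roll":0,"gripper":20},{"translation":[30.1,0,-4.8],"roll":0,"gripper":20},{"translation":[37,0,-3.5],"roll":0,"gripper":20}]' |tail -4
python3 -m creep '[{"translation":[7.1,0,1.9],"roll":0,"gripper":20},{"translation":[13.5,0,5],"roll":0,"gripper":20},{"translation":[19.8,0,8.6],"roll":0,"gripper":20},{"translation":[25,0,13],"roll":0,"gripper":20},{"translation":[30.3,0,18.3],"roll":0,"gripper":20}]' |tail -4
python3 - <<'E'
from h import *
go()
s2=viewer.camera("side"); w=proj("side",world([-.207,-.1,.09]))[0].astype(int); print(w)
b=cv2.resize(s2[w[1]-40:w[1]+40,w[0]-40:w[0]+40],(500,500),interpolation=cv2.INTER_CUBIC)
cv2.imwrite("pics/tilt3.png",b)
E
```

```text
grip_width: 0.0448
grip_force: 8.0
tool_rot: [0.671, 0.741, 0.0, -0.0]
ft_force: [-0.2, -0.4, 1.3]
grip_width: 0.0451
grip_force: 8.0
t 11.43 chest [-210.1 -159.    98.3] yaw -0.1 w 45.1 gf 8.0 F [-0.2 -0.4  1.3]
tool_rot: [0.67, 0.742, 0.0, 0.001]
ft_force: [0.3, -1.4, -1.4]
grip_width: 0.0445
grip_force: 8.0
tool_rot: [0.67, 0.742, 0.0, 0.0]
ft_force: [-0.2, -1.0, 1.7]
grip_width: 0.0447
grip_force: 8.0
t 12.27 chest [-209.1  -91.2   83.1] yaw 0.1 w 44.7 gf 8.0 F [-0.2 -1.   1.7]
[295 146]
```

View pics/tilt3.png

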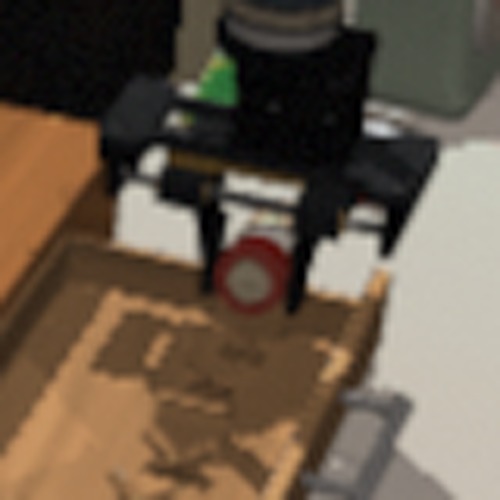

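```bash
python3 -m creep '[{"translation":[0,0,0],"roll":0,"gripper":20},{"translation":[0,0,-15],"roll":0,"gripper":20},{"translation":[0,0,-35],"roll":0,"gripper":20},{"translation":[0,0,-60],"roll":0,"gripper":20},{"translation":[0,0,-60],"roll":0,"gripper":20}]' 35 |tail -3
python3 -m creep '[{"translation":[30,0,0],"roll":0,"gripper":20},{"translation":[70,0,0],"roll":0,"gripper":20},{"translation":[110,0,0],"roll":0,"gripper":20},{"translation":[150,0,0],"roll":0,"gripper":20},{"translation":[185,0,0],"roll":0,"gripper":20}]' |tail -3
python3 -m creep '[{"translation":[17,0,0],"roll":0,"gripper":20},{"translation":[17,0,0],"roll":0,"gripper":20},{"translation":[17,0,20],"roll":0,"gripper":20},{"translation":[17,0,40],"roll":0,"gripper":20},{"translation":[17,0,40],"roll":0,"gripper":20}]' |tail -3
python3 - <<'E'
from h import *
go([-.209,.1085,.085])
s2=viewer.camera("side"); w=proj("side",world([-.207,.08,.09]))[0].astype(int)
t=viewer.camera("top"); print(proj("top",world([-.207,.05,.07])))
b=cv2.resize(s2[w[1]-40:w[1]+40,w[0]-40:w[0]+40],(400,400),interpolation=cv2.INTER_CUBIC)
a=cv2.resize(t[165:245,260:340],(400,400),interpolation=cv2.INTER_CUBIC)
cv2.imwrite("pics/pl1.png",np.hstack([b,a]));print(w)
for th in(60,75,90):
    x=np.array([0,np.sin(np.radians(th)),np.cos(np.radians(th))]); c=np.array([-.209,.108,.1])
    print(th,proj("side",world(c+x*.009)).round(1),proj("side",world(c-x*.089)).round(1),proj("top",world(c-x*.089)).round(1))
E
```

```text
ft_force: [0.9, -0.6, -1.1]
grip_width: 0.0443
grip_force: 35.0
ft_force: [0.5, 0.7, -1.9]
grip_width: 0.0441
grip_force: 35.0
ft_force: [-1.2, 0.6, -1.7]
grip_width: 0.0444
grip_force: 35.0
t 13.57 chest [-211.7  110.4  100.3] yaw 0.0 w 44.4 gf 35.0 F [-1.2  0.6 -1.7]
  -> [-2.   2.8 15.3]
[[304.83420203 203.05871725]]
[280 172]
60 [[278.2 175.2]] [[285.  172.8]] [[310.  203.7]]
75 [[278.1 175.9]] [[286.2 166.6]] [[313.5 202.6]]
90 [[278.  176.5]] [[287.  160.9]] [[315.4 201.6]]
```

View pics/pl1.png

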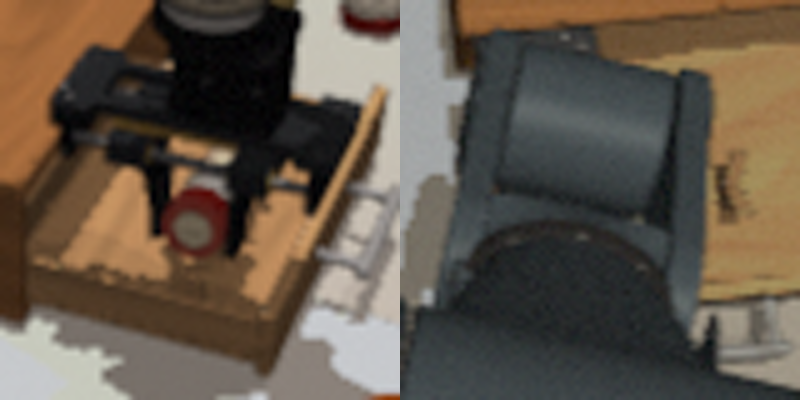

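```bash
python3 -m creep '[{"translation":[0,3,10],"roll":0,"gripper":20},{"translation":[0,3,18],"roll":0,"gripper":20},{"translation":[0,3,22],"roll":0,"gripper":20},{"translation":[0,3,25],"roll":0,"gripper":20},{"translation":[0,3,25],"roll":0,"gripper":20}]' 15 |sed -n 2,4p
python3 -m creep '[{"translation":[0,0,2],"roll":0,"gripper":20},{"translation":[0,0,4],"roll":0,"gripper":20},{"translation":[0,0,4],"roll":0,"gripper":20}]' |sed -n 2,4p
python3 -m creep '[{"translation":[0,0,2],"roll":0,"gripper":20},{"translation":[0,0,3],"roll":0,"gripper":20},{"translation":[0,0,3],"roll":0,"gripper":20}]' |sed -n 2,4p
```

```text
position: [0.5347, -0.0021, 0.0796]
tool_rot: [0.67, 0.742, 0.001, 0.001]
ft_force: [0.6, 0.6, 7.7]
position: [0.5358, -0.0019, 0.0775]
tool_rot: [0.67, 0.742, 0.002, 0.003]
ft_force: [-0.8, 1.8, 17.3]
position: [0.5361, -0.002, 0.0749]
tool_rot: [0.67, 0.742, 0.002, 0.003]
ft_force: [-0.5, 0.9, 20.6]
```

```bash
python3 -m creep '[{"translation":[0,0,-1],"roll":0,"gripper":20},{"translation":[0,0,-1],"roll":0,"gripper":20},{"translation":[0,0,-1],"roll":0,"gripper":20}]' 3 |sed -n 2,6p
python3 -m creep '[{"translation":[0,0,1],"roll":0,"gripper":20},{"translation":[0,0,3],"roll":0,"gripper":20},{"translation":[0,0,5],"roll":0,"gripper":20},{"translation":[0,0,7],"roll":0,"gripper":20},{"translation":[0,0,7],"roll":0,"gripper":20}]' |sed -n 2,6p
```

```text
position: [0.5351, -0.0024, 0.0734]
tool_rot: [0.67, 0.742, 0.001, 0.002]
ft_force: [1.3, -0.6, 3.3]
grip_width: 0.0444
grip_force: 2.9
position: [0.534, -0.0017, 0.0651]
tool_rot: [0.67, 0.742, 0.001, 0.001]
ft_force: [4.3, -0.1, 2.7]
grip_width: 0.044
grip_force: 3.1
```

```bash
python3 -m creep '[{"translation":[0,0,-2],"roll":0,"gripper":58},{"translation":[0,0,-2],"roll":0,"gripper":58},{"translation":[0,0,-2],"roll":0,"gripper":58},{"translation":[0,0,-2],"roll":0,"gripper":58},{"translation":[0,0,-2],"roll":0,"gripper":58}]' 15 |sed -n 2,6p
python3 -m creep '[{"translation":[0,0,-20],"roll":0,"gripper":58},{"translation":[0,0,-60],"roll":0,"gripper":75},{"translation":[0,0,-100],"roll":0,"gripper":75},{"translation":[0,0,-130],"roll":0,"gripper":75},{"translation":[0,0,-130],"roll":0,"gripper":75}]' |tail -3
python3 - <<'E'
from h import *
g=chest([.470,.353,.2]); go(g)
E
```

```text
position: [0.5318, -0.0014, 0.067]
tool_rot: [0.67, 0.742, -0.001, -0.001]
ft_force: [-0.9, -0.2, -0.5]
grip_width: 0.0572
grip_force: 0.0
ft_force: [1.5, 0.1, -0.0]
grip_width: 0.0727
grip_force: 0.0
t 16.08 chest [-203.2  109.5  203.3] yaw 0.1 w 72.7 gf 0.0 F [ 1.5  0.1 -0. ]
  -> [360.2 -29.8   1.7]
```

```bash
python3 -m creep '[{"translation":[40,-3,0],"roll":0,"gripper":75},{"translation":[80,-7,0],"roll":0,"gripper":75},{"translation":[120,-10,0],"roll":0,"gripper":75},{"translation":[160,-13,0],"roll":0,"gripper":75},{"translation":[200,-17,0],"roll":0,"gripper":75}]' |tail -1
python3 - <<'E'
from h import *
from scipy.spatial import ConvexHull
for n in("top","side"):
    im=viewer.camera(n); cv2.imwrite(f"pics/{n}4.png",im)
    for th in("red_jar","green_jar","dish_soap"): print(n,th,[(np.round(d["bbox"],1).tolist(),round(d["p"],2)) for d in viewer.recognise(n,th)][:5])
print("soap cap",tri(("top",151,161),("side",162,222)))
# predicted seated red jar bbox & cap/foot centres
for zf in(.045,.05,.055):
    ax=np.array([0,.966,.259]);f=np.array([-.209,.0195,zf])
    print(zf,[(n,proj(n,world(f)).round(1),proj(n,world(f+ax*.098)).round(1)) for n in("top","side")])
E
```

```text
grip_force: 0.0
top red_jar [([285.2, 196.0, 31.0, 14.1], 0.75), ([246.2, 256.1, 10.6, 15.9], 0.46)]
top green_jar [([172.3, 217.4, 11.6, 12.8], 0.58)]
top dish_soap [([139.6, 153.6, 35.5, 26.1], 0.76)]
side red_jar [([297.2, 226.8, 20.7, 32.0], 0.9), ([312.8, 211.5, 17.3, 29.5], 0.84), ([251.3, 146.1, 69.1, 64.7], 0.28)]
side green_jar [([232.8, 249.0, 17.5, 36.5], 0.56)]
side dish_soap [([155.1, 215.6, 27.8, 71.3], 0.61), ([224.1, 203.0, 15.1, 26.9], 0.36)]
soap cap (array([0.65535672, 0.4267253 , 0.19452328]), np.float64(0.010008726375679919))
0.045 [('top', array([[312.9, 203.7]]), array([[285.8, 205.5]])), ('side', array([[285.8, 173.4]]), array([[277.8, 182.9]]))]
0.05 [('top', array([[313.1, 203.5]]), array([[285.9, 205.3]])), ('side', array([[285.9, 172.3]]), array([[277.9, 181.7]]))]
0.055 [('top', array([[313.4, 203.4]]), array([[286. , 205.1]])), ('side', array([[286. , 171.2]]), array([[277.9, 180.6]]))]
```

```bash
python3 -m creep '[{"translation":[40,-3,0],"roll":0,"gripper":75},{"translation":[80,-7,0],"roll":0,"gripper":75},{"translation":[120,-10,0],"roll":0,"gripper":75},{"translation":[160,-13,0],"roll":0,"gripper":75},{"translation":[160,-13,0],"roll":0,"gripper":75}]' |tail -1
python3 -m creep '[{"translation":[0,0,0],"roll":0,"gripper":75}]' |tail -1
python3 - <<'E'
from h import *
g=chest([.470,.353,.091]); go(g)
s=viewer.camera("side"); cv2.imwrite("pics/side5.png",s)
hsv=cv2.cvtColor(s,cv2.COLOR_BGR2HSV); m=((hsv[...,0]<8)|(hsv[...,0]>172))&(hsv[...,1]>150)&(hsv[...,2]>60); m[:150]=0;m[200:]=0;m[:,:255]=0;m[:,310:]=0
n,l,st,c=cv2.connectedComponentsWithStats(m.astype(np.uint8)); print([(st[i].tolist(),c[i].round(1)) for i in range(1,n) if st[i,4]>8])
print([(np.round(d["bbox"],1).tolist(),round(d["p"],2)) for d in viewer.recognise("side","red_jar")])
E
```

```text
grip_force: 0.0
grip_force: 0.0
t 17.4 chest [-236.6  470.9  197.2] yaw 0.2 w 75.1 gf 0.0 F [-0.5 -0.3 -0.3]
  -> [ -1.2   3.1 106.2]
[([270, 173, 14, 14, 82], array([277.8, 178.8]))]
[([313.7, 213.4, 15.6, 27.8], 0.81), ([266.7, 226.2, 12.9, 25.4], 0.75), ([268.3, 167.6, 23.8, 18.7], 0.72), ([295.7, 226.8, 21.2, 30.9], 0.69)]
```

```bash
python3 -m creep '[{"translation":[-1,3,35],"roll":0,"gripper":75},{"translation":[-1,3,75],"roll":0,"gripper":75},{"translation":[-1,3,106],"roll":0,"gripper":75},{"translation":[-1,3,106],"roll":0,"gripper":75},{"translation":[-1,3,106],"roll":0,"gripper":75}]' |sed -n 2,4p
python3 -m creep '[{"translation":[0,0,0],"roll":0,"gripper":20},{"translation":[0,0,0],"roll":0,"gripper":20},{"translation":[0,0,0],"roll":0,"gripper":20},{"translation":[0,0,0],"roll":0,"gripper":20},{"translation":[0,0,0],"roll":0,"gripper":20}]' 12|tail -3
python3 -m creep '[{"translation":[0,0,0],"roll":0,"gripper":20},{"translation":[0,0,0],"roll":0,"gripper":20},{"translation":[0,0,0],"roll":0,"gripper":20},{"translation":[0,0,0],"roll":0,"gripper":20}]'
python3 -m creep '[{"translation":[0,0,-20],"roll":0,"gripper":20},{"translation":[0,0,-50],"roll":0,"gripper":20},{"translation":[0,0,-85],"roll":0,"gripper":20},{"translation":[0,0,-120],"roll":0,"gripper":20},{"translation":[0,0,-120],"roll":0,"gripper":20}]' 
python3 - <<'E'
from h import *
go([-.33,.3,.21],[-.33,-.19,.21],[-.207,-.19,.21],[-.207,-.19,.1])
E
```

```text
position: [0.4694, 0.3503, 0.0902]
tool_rot: [0.671, 0.741, -0.002, -0.001]
ft_force: [0.5, -0.0, 0.3]
ft_force: [-1.0, 0.5, -0.1]
grip_width: 0.0492
grip_force: 0.0
time: 18.67
position: [0.4706, 0.3532, 0.0923]
tool_rot: [0.67, 0.742, 0.001, 0.0]
ft_force: [0.4, -0.0, 5.3]
grip_width: 0.0421
grip_force: 11.7
time: 19.08
position: [0.4728, 0.3545, 0.2177]
tool_rot: [0.67, 0.742, 0.005, 0.002]
ft_force: [2.1, -0.5, -0.0]
grip_width: 0.0417
grip_force: 11.4
t 19.08 chest [-230.5  470.9  217.7] yaw 0.1 w 41.7 gf 11.4 F [ 2.1 -0.5 -0. ]
  -> [-170.8  -99.8    5.9]
  -> [-490.    -0.6   -2.1]
  -> [-1.00e-01  1.23e+02  1.30e+00]
  -> [ -0.5  -1.2 110. ]
```

```bash
python3 -m creep '[{"translation":[-35,0,-25],"roll":0,"gripper":20},{"translation":[-70,0,-25],"roll":0,"gripper":20},{"translation":[-105,0,-25],"roll":0,"gripper":20},{"translation":[-140,0,-25],"roll":0,"gripper":20},{"translation":[-175,0,-25],"roll":0,"gripper":20}]'|tail -2
python3 -m creep '[{"translation":[-35,0,0],"roll":0,"gripper":20},{"translation":[-70,0,0],"roll":0,"gripper":20},{"translation":[-105,0,0],"roll":0,"gripper":20},{"translation":[-140,0,0],"roll":0,"gripper":20},{"translation":[-175,0,0],"roll":0,"gripper":20}]'|tail -2
python3 -m creep '[{"translation":[-35,0,0],"roll":0,"gripper":20},{"translation":[-70,0,0],"roll":0,"gripper":20},{"translation":[-105,0,0],"roll":0,"gripper":20},{"translation":[-140,0,0],"roll":0,"gripper":20},{"translation":[-175,10,0],"roll":0,"gripper":20}]'|tail -2
python3 -m creep '[{"translation":[-35,5,0],"roll":0,"gripper":20},{"translation":[-70,10,0],"roll":0,"gripper":20},{"translation":[-105,12,0],"roll":0,"gripper":20},{"translation":[-136,12,0],"roll":0,"gripper":20},{"translation":[-136,12,0],"roll":0,"gripper":20}]'|tail -2
python3 -m creep '[{"translation":[0,0,0],"roll":0,"gripper":20}]'|tail -2
python3 - <<'E'
from h import *
go([-.208,-.19,.1],[-.208,-.160,.1])
E
```

```text
grip_width: 0.0417
grip_force: 11.4
grip_width: 0.0416
grip_force: 11.4
grip_width: 0.0416
grip_force: 11.4
grip_width: 0.0418
grip_force: 11.4
grip_width: 0.0415
grip_force: 11.4
t 20.83 chest [-212.2 -192.8  234.6] yaw -0.1 w 41.5 gf 11.4 F [-0.7  1.8 -0.6]
  -> [  2.5   4.5 134.6]
  -> [30.  -0.1  0.1]
```

```bash
python3 -m creep '[{"translation":[0,4,35],"roll":0,"gripper":20},{"translation":[0,4,70],"roll":0,"gripper":20},{"translation":[0,4,105],"roll":0,"gripper":20},{"translation":[0,4,134],"roll":0,"gripper":20},{"translation":[0,4,134],"roll":0,"gripper":20}]' 8|tail -3
python3 -m creep '[{"translation":[10,0,0],"roll":0,"gripper":20},{"translation":[20,0,0],"roll":0,"gripper":20},{"translation":[32,0,0],"roll":0,"gripper":20}]' |tail -3
python3 -c "
from h import *
go()"
python3 -m creep '[{"translation":[8,0,-2.5],"roll":0,"gripper":20},{"translation":[15.7,0,-4.3],"roll":0,"gripper":20},{"translation":[23,0,-4.8],"roll":0,"gripper":20},{"translation":[30.1,0,-4.8],"roll":0,"gripper":20},{"translation":[37,0,-3.5],"roll":0,"gripper":20}]' |tail -3
python3 -m creep '[{"translation":[7.1,0,1.9],"roll":0,"gripper":20},{"translation":[13.5,0,5],"roll":0,"gripper":20},{"translation":[19.8,0,8.6],"roll":0,"gripper":20},{"translation":[25,0,13],"roll":0,"gripper":20},{"translation":[30.3,0,18.3],"roll":0,"gripper":20}]' |tail -3
python3 -m creep '[{"translation":[0,0,0],"roll":0,"gripper":20},{"translation":[0,0,-15],"roll":0,"gripper":20},{"translation":[0,0,-35],"roll":0,"gripper":20},{"translation":[0,0,-60],"roll":0,"gripper":20},{"translation":[0,0,-60],"roll":0,"gripper":20}]' 35 |tail -3
python3 - <<'E'
from h import *
go([-.209,-.020,.12],[-.209,-.020,.085])
s=viewer.camera("side");cv2.imwrite("pics/side6.png",s);viewer.camera("top")
print([(np.round(d["bbox"],1).tolist(),round(d["p"],2)) for d in viewer.recognise("side","green_jar")])
hsv=cv2.cvtColor(s,cv2.COLOR_BGR2HSV); m=(hsv[...,0]>40)&(hsv[...,0]<85)&(hsv[...,1]>90);m[:110]=0;m[200:]=0;m[:,:265]=0;m[:,330:]=0
n,l,st,c=cv2.connectedComponentsWithStats(m.astype(np.uint8)); print([(st[i].tolist(),c[i].round(1)) for i in range(1,n) if st[i,4]>8])
cc=chest(telemetry.get_obs()["position"])
for th in(0,30,60,75,85):
    x=np.array([0,np.sin(np.radians(th)),np.cos(np.radians(th))])
    print(th,[proj("side",world(cc+x*k)).round(1).tolist() for k in(.009,-.011,-.09)])
E
```

```text
ft_force: [-1.7, 0.8, -1.7]
grip_width: 0.042
grip_force: 7.7
ft_force: [0.9, -2.2, 0.5]
grip_width: 0.0421
grip_force: 7.8
t 21.5 chest [-205.8 -159.4  104.9] yaw 0.1 w 42.1 gf 7.8 F [ 0.9 -2.2  0.5]
ft_force: [0.7, -1.3, -0.4]
grip_width: 0.0407
grip_force: 8.1
ft_force: [0.3, -1.6, 1.0]
grip_width: 0.0411
grip_force: 8.0
ft_force: [0.1, -0.5, -0.9]
grip_width: 0.0398
grip_force: 35.0
t 22.75 chest [-205.6  -93.2  151. ] yaw 0.0 w 39.8 gf 35.0 F [ 0.1 -0.5 -0.9]
  -> [73.3 -3.5 30.8]
  -> [ 0.1 -0.2 35. ]
[([287.9, 123.2, 10.9, 18.2], 0.55)]
[([285, 122, 3, 4, 11], array([286.1, 123.4])), ([289, 131, 13, 8, 40], array([296. , 133.3]))]
0 [[[297.1, 132.2]], [[296.6, 137.0]], [[294.7, 154.7]]]
30 [[[296.7, 133.1]], [[297.1, 135.9]], [[298.3, 146.2]]]
60 [[[296.4, 134.3]], [[297.5, 134.4]], [[301.5, 134.8]]]
75 [[[296.3, 135.0]], [[297.6, 133.7]], [[302.7, 128.9]]]
85 [[[296.2, 135.4]], [[297.7, 133.2]], [[303.3, 125.0]]]
```

```bash
python3 -m creep '[{"translation":[37,-3,0],"roll":0,"gripper":20},{"translation":[74,-3,0],"roll":0,"gripper":20},{"translation":[74,-3,0],"roll":0,"gripper":20},{"translation":[74,-3,25],"roll":0,"gripper":20},{"translation":[74,-3,50],"roll":0,"gripper":20}]' |tail -3
python3 -m creep '[{"translation":[0,0,8],"roll":0,"gripper":20},{"translation":[0,0,16],"roll":0,"gripper":20},{"translation":[0,0,22],"roll":0,"gripper":20},{"translation":[0,0,22],"roll":0,"gripper":20}]' 15 |sed -n 2,6p
python3 -c "
from h import *
go([-.209,-.0195,.075])"
```

```text
ft_force: [-0.5, 0.6, -0.5]
grip_width: 0.0401
grip_force: 35.0
position: [0.5466, -0.1309, 0.0769]
tool_rot: [0.67, 0.742, 0.002, 0.004]
ft_force: [6.3, 3.5, 7.3]
grip_width: 0.0421
grip_force: 14.8
t 23.65 chest [-206.1  -19.5   76.9] yaw -0.0 w 42.1 gf 14.8 F [6.3 3.5 7.3]
  -> [-0.  -2.9  1.8]
```

```bash
python3 -m creep '[{"translation":[0,0,2],"roll":0,"gripper":20},{"translation":[0,0,4],"roll":0,"gripper":20},{"translation":[0,0,4],"roll":0,"gripper":20}]' |sed -n 2,6p
python3 -m creep '[{"translation":[0,0,-1],"roll":0,"gripper":20},{"translation":[0,0,-1],"roll":0,"gripper":20},{"translation":[0,0,-1],"roll":0,"gripper":20}]' 3 |sed -n 2,6p
python3 -m creep '[{"translation":[0,0,1],"roll":0,"gripper":20},{"translation":[0,0,3],"roll":0,"gripper":20},{"translation":[0,0,5],"roll":0,"gripper":20},{"translation":[0,0,6],"roll":0,"gripper":20},{"translation":[0,0,6],"roll":0,"gripper":20}]' |sed -n 2,6p
python3 -m creep '[{"translation":[0,0,-1],"roll":0,"gripper":58},{"translation":[0,0,-1],"roll":0,"gripper":58},{"translation":[0,0,-1],"roll":0,"gripper":58},{"translation":[0,0,-1],"roll":0,"gripper":58},{"translation":[0,0,-1],"roll":0,"gripper":58}]' 15 |sed -n 2,6p
python3 -m creep '[{"translation":[0,0,-20],"roll":0,"gripper":58},{"translation":[0,0,-60],"roll":0,"gripper":58},{"translation":[0,0,-100],"roll":0,"gripper":20},{"translation":[0,0,-130],"roll":0,"gripper":5},{"translation":[0,0,-130],"roll":0,"gripper":5}]' |tail -3
python3 -m creep '[{"translation":[-40,-40,0],"roll":7,"gripper":5},{"translation":[-70,-80,0],"roll":14,"gripper":5},{"translation":[-90,-120,0],"roll":21,"gripper":5},{"translation":[-90,-150,0],"roll":28,"gripper":5},{"translation":[-90,-150,0],"roll":35,"gripper":5}]' |tail -1
python3 - <<'E'
from h import *
go()
ax=np.array([0,.966,.259])
for n in("side","top"):
    s=viewer.camera(n);cv2.imwrite(f"pics/{n}7.png",s)
    for nm,y in(("red_jar",.0195),("green_jar",-.1105)):
        print(n,nm,[(np.round(d["bbox"],1).tolist(),round(d["p"],2)) for d in viewer.recognise(n,nm)][:4])
        f=np.array([-.209,y,.05]);print("  exp foot,cap",proj(n,world(f)).round(1),proj(n,world(f+ax*.098)).round(1))
t=cv2.imread("pics/top7.png");s=cv2.imread("pics/side7.png")
a=cv2.resize(t[165:250,265:375],(517,400),interpolation=cv2.INTER_CUBIC);b=cv2.resize(s[135:205,250:305],(280,356),interpolation=cv2.INTER_CUBIC)
o=np.zeros((400,797,3),np.uint8);o[:,:517]=a;o[:356,517:]=b;cv2.imwrite("pics/fin.png",o)
E
```

```text
position: [0.5468, -0.1312, 0.0744]
tool_rot: [0.67, 0.742, 0.002, 0.005]
ft_force: [4.1, 3.2, 16.4]
grip_width: 0.0417
grip_force: 15.0
position: [0.5464, -0.1314, 0.0737]
tool_rot: [0.67, 0.742, 0.002, 0.004]
ft_force: [5.9, 0.6, 5.6]
grip_width: 0.0444
grip_force: 3.0
position: [0.5464, -0.1315, 0.0674]
tool_rot: [0.67, 0.742, 0.002, 0.004]
ft_force: [5.4, 1.4, 5.0]
grip_width: 0.0444
grip_force: 3.0
position: [0.5408, -0.1296, 0.0669]
tool_rot: [0.67, 0.742, -0.001, -0.002]
ft_force: [-0.2, 0.1, 0.8]
grip_width: 0.0574
grip_force: 0.0
ft_force: [0.3, -0.5, -0.6]
grip_width: 0.0453
grip_force: 0.0
grip_force: 0.0
t 25.82 chest [-365.9 -107.4  196.2] yaw -35.4 w 12.6 gf 0.0 F [0.  0.2 0.7]
side red_jar [([298.2, 229.1, 17.6, 29.4], 0.9), ([267.7, 217.8, 14.7, 33.7], 0.57), ([313.2, 214.0, 13.8, 29.6], 0.56), ([269.1, 168.1, 21.9, 15.9], 0.53)]
  exp foot,cap [[285.9 172.3]] [[277.9 181.7]]
side green_jar [([284.0, 147.3, 13.2, 18.6], 0.56), ([247.1, 141.8, 73.7, 66.0], 0.52)]
  exp foot,cap [[296.2 153.7]] [[289.4 161.4]]
top red_jar [([284.0, 193.7, 32.9, 17.3], 0.79), ([221.2, 252.9, 16.5, 17.1], 0.75), ([217.9, 221.5, 17.1, 18.5], 0.72), ([244.5, 256.6, 14.1, 16.4], 0.68)]
  exp foot,cap [[313.1 203.5]] [[285.9 205.3]]
top green_jar [([318.7, 192.0, 33.9, 18.1], 0.69)]
  exp foot,cap [[351.2 199.9]] [[324.8 201.6]]
```

View pics/fin.png

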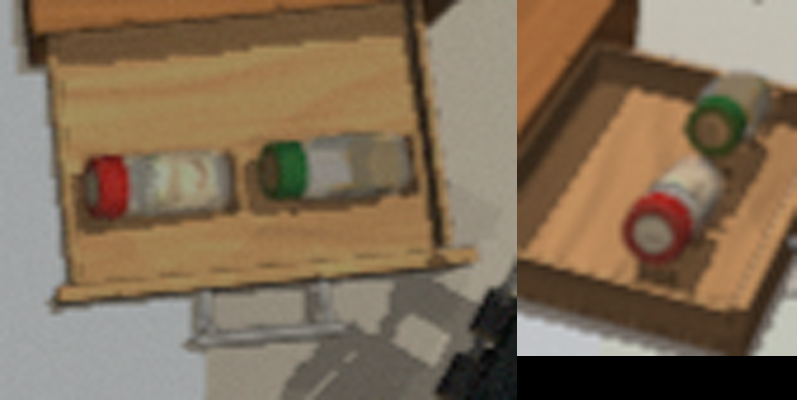

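```bash
python3 - <<'E'
from h import *
def cen(n,lo,box):
    im=cv2.imread(f"pics/{n}7.png");h=cv2.cvtColor(im,cv2.COLOR_BGR2HSV).astype(int)
    H=h[...,0]; m=(((H<6)|(H>172))&(h[...,1]>140)) if lo=="r" else ((H>38)&(H<90)&(h[...,1]>80))
    z=np.zeros_like(m);x0,y0,x1,y1=box;z[y0:y1,x0:x1]=m[y0:y1,x0:x1]
    k,l,st,c=cv2.connectedComponentsWithStats(z.astype(np.uint8));i=1+st[1:,4].argmax();b=st[i];print(n,lo,b,c[i].round(2));return b[0]+b[2]/2-.5,b[1]+b[3]/2-.5
for lo,bt,bs in(("r",(275,185,300,220),(265,165,290,195)),("g",(313,185,340,215),(278,145,300,170))):
    p,e=tri(("top",*cen("top",lo,bt)),("side",*cen("side",lo,bs)));print(lo,chest(p).round(4),round(e,4))
print(chest(telemetry.get_obs()["position"]))
E
```

```text
top r [284 198   8  13  80] [288.16 204.19]
side r [271 173  13  13  80] [278.06 178.45]
r [-0.2049  0.1093  0.0822] 0.0022
top g [323 195   7  12  72] [326.25 200.53]
side g [286 154   9   8  32] [290.72 156.31]
g [-0.2086 -0.0175  0.0915] 0.0017
[-0.35926376 -0.10822409  0.19741193]
```

```bash
python3 -m creep '[{"translation":[0,0,0],"roll":7,"gripper":0},{"translation":[0,0,0],"roll":14,"gripper":0},{"translation":[0,0,0],"roll":21,"gripper":0},{"translation":[0,0,0],"roll":28,"gripper":0},{"translation":[0,0,0],"roll":35,"gripper":0}]' |tail -1
python3 -m creep '[{"translation":[0,0,0],"roll":7,"gripper":0},{"translation":[0,0,0],"roll":14,"gripper":0},{"translation":[0,0,0],"roll":20,"gripper":0},{"translation":[0,0,0],"roll":20,"gripper":0}]' |tail -2
python3 - <<'E'
from h import *
go([-.209,-.025,.15],[-.209,-.025,.12])
E
```

```text
grip_force: 0.0
grip_width: 0.0005
grip_force: 0.0
t 26.87 chest [-358.9 -108.   197.5] yaw -89.9 w 0.5 gf 0.0 F [ 0.5  0.5 -0.5]
  -> [150.1 -82.6  47.5]
  -> [-0. -0. 30.]
```

```bash
python3 -m creep '[{"translation":[40,-22,0],"roll":0,"gripper":0},{"translation":[80,-44,10],"roll":0,"gripper":0},{"translation":[120,-66,30],"roll":0,"gripper":0},{"translation":[150,-83,60],"roll":0,"gripper":0},{"translation":[150,-83,68],"roll":0,"gripper":0}]' |tail -1
python3 -m creep '[{"translation":[0,0,0],"roll":0,"gripper":0},{"translation":[0,0,0],"roll":0,"gripper":0},{"translation":[0,0,3],"roll":0,"gripper":0},{"translation":[0,0,5],"roll":0,"gripper":0},{"translation":[0,0,5],"roll":0,"gripper":0}]' |sed -n 2,4p
python3 -m creep '[{"translation":[0,0,2],"roll":0,"gripper":0},{"translation":[0,0,4],"roll":0,"gripper":0},{"translation":[0,0,4],"roll":0,"gripper":0}]' |sed -n 2,4p
python3 -c "
from h import *
go()"
```

```text
grip_force: 0.0
position: [0.5426, -0.1379, 0.1253]
tool_rot: [0.999, 0.051, 0.0, 0.0]
ft_force: [-0.4, -0.2, -0.7]
position: [0.5431, -0.1376, 0.1212]
tool_rot: [0.999, 0.051, 0.001, 0.0]
ft_force: [-0.1, 1.0, 2.8]
t 27.95 chest [-210.3  -25.8  121.2] yaw -90.0 w 0.5 gf 1.3 F [-0.1  1.   2.8]
```

```bash
python3 -m creep '[{"translation":[0,0,1],"roll":0,"gripper":0},{"translation":[0,0,2],"roll":0,"gripper":0},{"translation":[0,0,2],"roll":0,"gripper":0}]' |sed -n 2,4p
python3 -m creep '[{"translation":[0,0,1],"roll":0,"gripper":0},{"translation":[0,0,2],"roll":0,"gripper":0},{"translation":[0,0,2],"roll":0,"gripper":0}]' |sed -n 2,4p
```

```text
position: [0.5435, -0.1368, 0.1201]
tool_rot: [0.999, 0.051, 0.001, -0.0]
ft_force: [-1.5, 2.7, 10.2]
position: [0.5439, -0.1361, 0.1194]
tool_rot: [0.999, 0.051, 0.001, -0.001]
ft_force: [-1.4, 4.8, 17.5]
```

```bash
python3 -m creep '[{"translation":[0,0,-20],"roll":0,"gripper":0},{"translation":[0,-40,-25],"roll":0,"gripper":0},{"translation":[0,-80,-25],"roll":0,"gripper":0},{"translation":[0,-120,-25],"roll":0,"gripper":0},{"translation":[0,-131,-25],"roll":0,"gripper":0}]' |tail -1
python3 -m creep '[{"translation":[0,0,0],"roll":0,"gripper":0},{"translation":[0,0,12],"roll":0,"gripper":0},{"translation":[0,0,20],"roll":0,"gripper":0},{"translation":[0,0,23],"roll":0,"gripper":0},{"translation":[0,0,23],"roll":0,"gripper":0}]' |sed -n 2,4p
python3 -m creep '[{"translation":[0,0,2],"roll":0,"gripper":0},{"translation":[0,0,2],"roll":0,"gripper":0}]' |sed -n 2,4p
python3 -m creep '[{"translation":[0,0,2],"roll":0,"gripper":0},{"translation":[0,0,2],"roll":0,"gripper":0}]' |sed -n 2,4p
python3 -m creep '[{"translation":[0,0,2],"roll":0,"gripper":0},{"translation":[0,0,2],"roll":0,"gripper":0}]' |sed -n 2,4p
```

```text
grip_force: 0.0
position: [0.532, -0.0076, 0.1206]
tool_rot: [0.999, 0.05, 0.002, -0.0]
ft_force: [0.1, 4.9, 15.9]
position: [0.5331, -0.0074, 0.1202]
tool_rot: [0.999, 0.049, 0.004, -0.0]
ft_force: [-1.3, 6.4, 24.9]
position: [0.5347, -0.0073, 0.1199]
tool_rot: [0.999, 0.049, 0.006, -0.0]
ft_force: [-1.5, 6.8, 33.9]
position: [0.5363, -0.0071, 0.1196]
tool_rot: [0.999, 0.049, 0.008, -0.0]
ft_force: [-1.6, 8.8, 43.1]
```

```bash
python3 -m creep '[{"translation":[0,0,-20],"roll":0,"gripper":0},{"translation":[0,0,-50],"roll":0,"gripper":0},{"translation":[-40,40,-50],"roll":0,"gripper":0},{"translation":[-80,80,-50],"roll":0,"gripper":0},{"translation":[-110,105,-50],"roll":0,"gripper":0}]' |tail -1
python3 -m creep '[{"translation":[-20,0,0],"roll":0,"gripper":0},{"translation":[-30,0,0],"roll":0,"gripper":0},{"translation":[-30,0,0],"roll":0,"gripper":0}]' |tail -1
python3 -c "
from h import *
go([-.352,.0,.165],[-.352,0,.045],[-.164,0,.045])"
```

```text
grip_force: 0.0
grip_force: 0.0
t 30.45 chest [-332.8   18.5  162.2] yaw -90.2 w 0.5 gf 0.0 F [0.1 0.7 0.1]
  -> [-19.2  18.5  -2.7]
  -> [  0.4   0.2 120. ]
  -> [188.   -0.5  -0.6]
```

```bash
python3 -m creep '[{"translation":[-19,18,0],"roll":0,"gripper":0},{"translation":[-19,18,0],"roll":0,"gripper":0},{"translation":[-19,18,40],"roll":0,"gripper":0},{"translation":[-19,18,80],"roll":0,"gripper":0},{"translation":[-19,18,117],"roll":0,"gripper":0}]' |tail -1
python3 -m creep '[{"translation":[0,0,0],"roll":0,"gripper":0},{"translation":[4,0,0],"roll":0,"gripper":0},{"translation":[8,0,0],"roll":0,"gripper":0},{"translation":[13,0,0],"roll":0,"gripper":0},{"translation":[18,0,0],"roll":0,"gripper":0}]' |sed -n 2,4p
python3 -m creep '[{"translation":[5,0,0],"roll":0,"gripper":0},{"translation":[11,0,0],"roll":0,"gripper":0},{"translation":[18,0,0],"roll":0,"gripper":0},{"translation":[26,0,0],"roll":0,"gripper":0},{"translation":[34,0,0],"roll":0,"gripper":0}]' |sed -n 2,4p
python3 -m creep '[{"translation":[8,0,0],"roll":0,"gripper":0},{"translation":[16,0,0],"roll":0,"gripper":0},{"translation":[24,0,0],"roll":0,"gripper":0},{"translation":[32,0,0],"roll":0,"gripper":0},{"translation":[40,0,0],"roll":0,"gripper":0}]' |sed -n 2,4p
python3 -c "
from h import *
go([-.164,0,.045])
t=viewer.camera('top');print([(n,[(np.round(d['bbox'],1).tolist(),round(d['p'],2)) for d in viewer.recognise('top',n)][:1]) for n in('red_jar','green_jar','handle')])"
```

```text
grip_force: 0.0
position: [0.4227, -0.1242, 0.0485]
tool_rot: [0.999, 0.051, 0.003, 0.002]
ft_force: [-0.3, 0.9, 0.5]
position: [0.4547, -0.1198, 0.0461]
tool_rot: [0.999, 0.051, 0.0, 0.0]
ft_force: [-1.0, -0.0, 1.1]
position: [0.4946, -0.1158, 0.0455]
tool_rot: [0.999, 0.051, -0.0, -0.0]
ft_force: [-2.1, -0.7, 1.2]
t 32.12 chest [-256.4    0.8   45.5] yaw -89.9 w 0.2 gf 0.9 F [-2.1 -0.7  1.2]
  -> [92.4  0.9  0.5]
[('red_jar', [([217.1, 251.8, 21.1, 13.3], 0.74)]), ('green_jar', [([318.8, 171.6, 32.0, 14.6], 0.74)]), ('handle', [([276.5, 165.6, 88.7, 37.2], 0.97)])]
```

```bash
python3 -m creep '[{"translation":[8,0,0],"roll":0,"gripper":0},{"translation":[16,0,0],"roll":0,"gripper":0},{"translation":[24,0,0],"roll":0,"gripper":0},{"translation":[32,0,0],"roll":0,"gripper":0},{"translation":[40,0,0],"roll":0,"gripper":0}]' |sed -n 2,4p
python3 -m creep '[{"translation":[8,0,0],"roll":0,"gripper":0},{"translation":[16,0,0],"roll":0,"gripper":0},{"translation":[24,0,0],"roll":0,"gripper":0},{"translation":[30,0,0],"roll":0,"gripper":0},{"translation":[35,0,0],"roll":0,"gripper":0}]' |sed -n 2,4p
python3 -m creep '[{"translation":[4,0,0],"roll":0,"gripper":0},{"translation":[8,0,0],"roll":0,"gripper":0},{"translation":[11,0,0],"roll":0,"gripper":0},{"translation":[13,0,0],"roll":0,"gripper":0},{"translation":[14,0,0],"roll":0,"gripper":0}]' |sed -n 2,4p
python3 -c "
from h import *
go()"
```

```text
position: [0.534, -0.1113, 0.0454]
tool_rot: [0.999, 0.051, -0.0, -0.0]
ft_force: [-0.5, 0.3, -1.7]
position: [0.5696, -0.1083, 0.0457]
tool_rot: [0.999, 0.051, 0.001, 0.0]
ft_force: [-3.1, 0.5, -1.5]
position: [0.5827, -0.107, 0.0457]
tool_rot: [0.999, 0.051, 0.0, 0.0]
ft_force: [-2.0, -0.8, -0.1]
t 33.57 chest [-167.8    0.7   45.7] yaw -90.0 w 0.3 gf 0.8 F [-2.  -0.8 -0.1]
```

```bash
python3 -m creep '[{"translation":[2,0,0],"roll":0,"gripper":0},{"translation":[3,0,0],"roll":0,"gripper":0},{"translation":[3,0,0],"roll":0,"gripper":0}]' |sed -n 2,4p
python3 -m creep '[{"translation":[2,0,0],"roll":0,"gripper":0},{"translation":[3,0,0],"roll":0,"gripper":0},{"translation":[3,0,0],"roll":0,"gripper":0}]' |sed -n 2,4p
python3 -m creep '[{"translation":[2,0,0],"roll":0,"gripper":0},{"translation":[3,0,0],"roll":0,"gripper":0},{"translation":[3,0,0],"roll":0,"gripper":0}]' |sed -n 2,4p
```

```text
position: [0.5857, -0.1067, 0.0458]
tool_rot: [0.999, 0.051, 0.0, 0.0]
ft_force: [-0.8, -0.1, -0.8]
position: [0.5867, -0.1064, 0.0456]
tool_rot: [0.999, 0.051, -0.002, -0.0]
ft_force: [-5.1, -2.5, 1.5]
position: [0.5869, -0.1064, 0.0456]
tool_rot: [0.999, 0.052, -0.005, -0.0]
ft_force: [-11.1, -5.3, 5.7]
```

```bash
python3 -m creep '[{"translation":[-10,0,0],"roll":0,"gripper":0},{"translation":[-25,0,0],"roll":0,"gripper":0},{"translation":[-50,0,0],"roll":0,"gripper":0},{"translation":[-60,0,-30],"roll":0,"gripper":0},{"translation":[-60,0,-60],"roll":0,"gripper":0}]' |tail -1
python3 -m creep '[{"translation":[-10,20,-35],"roll":0,"gripper":0},{"translation":[-20,60,-70],"roll":0,"gripper":0},{"translation":[-20,100,-70],"roll":0,"gripper":0},{"translation":[-20,140,-70],"roll":0,"gripper":0},{"translation":[-20,160,-70],"roll":0,"gripper":0}]' |tail -1
python3 -m creep '[{"translation":[0,0,0],"roll":0,"gripper":0},{"translation":[0,0,0],"roll":0,"gripper":0},{"translation":[0,0,0],"roll":0,"gripper":0}]' |tail -1
python3 - <<'E'
from h import *
go()
for c in("top","side"):
    im=viewer.camera(c);cv2.imwrite(f"pics/{c}9.png",im)
    for n in("handle","chest","white_jar","dish_soap"): print(c,n,[(np.round(d["bbox"],1).tolist(),round(d["p"],2)) for d in viewer.recognise(c,n)][:2])
print("handle at d=0 / .02:",proj("top",world([-.149,0,.042])).round(1),proj("top",world([-.169,0,.042])).round(1))
im=cv2.imread("pics/top9.png"); print(im[175:200,315].max(1))
E
```

```text
grip_force: 0.0
grip_force: 0.0
grip_force: 0.0
t 35.4 chest [-239.2 -158.5  175.4] yaw -90.0 w 0.6 gf 0.0 F [ 0.2  0.6 -0.4]
top handle [([272.6, 166.1, 87.6, 27.1], 0.69), ([265.2, 103.1, 100.8, 85.5], 0.68)]
top chest [([274.4, 163.2, 88.2, 25.2], 0.75), ([264.1, 104.2, 99.8, 85.6], 0.63)]
top white_jar [([217.3, 178.5, 16.2, 17.9], 0.75)]
top dish_soap [([138.0, 153.5, 36.0, 27.9], 0.93)]
side handle [([246.9, 141.9, 30.6, 50.4], 0.86), ([188.4, 114.7, 87.8, 82.8], 0.57)]
side chest [([186.9, 115.8, 90.1, 82.8], 0.59)]
side white_jar [([224.2, 201.7, 12.6, 31.5], 0.94)]
side dish_soap [([155.2, 217.8, 24.3, 71.7], 0.8)]
handle at d=0 / .02: [[316.4 186.1]] [[317.1 191.8]]
[ 69  57  71 107 124 160 160 159 162 153 132 157 118  91 105 125 163 162
 161 162 157 149 150 150 154]
```

```bash
python3 -c "
from rig import hand_in
print(hand_in())"
```

```text
the job is handed in; nothing more can be done
None
```

I handed the job in at about 35 s, with the red jar in the left cradle, the green jar in the right and the drawer pushed to its end stop. The white jar and the bottle show in the last pictures where they started. The jars' final seating went unseen because the shut drawer hides them, and the hand-in returned no verdict.

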